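# Show the tweezers at the marked gap to the bench camera

## Robot

A 6-joint arm with a two-finger parallel gripper is mounted at the origin on the work surface. World frame = base frame: x ahead of the robot, y to its left, z up, the work surface at z = 0. Lengths are in mm, angles in degrees, forces in N, time in s.
With the tool pointing down it reaches from about 300 to 850 mm from the base axis. Payload 4.2 kg.
Tool frame: the origin (TCP) lies on the centre line of the jaws, within the pads' length; the fingertips stand 14 mm ahead of it and the grasp point (between the pads) lies 5 mm behind it; z points along the fingers, y is the line along which they close (so a half turn about z gives the same grasp; the last joint's range is limited). The gripper opens to 91 mm and grips with 3 to 60 N. Pads are 32 mm wide; open, the fingers measure 118 mm over their backs; the gripper's body (76 mm by 178 mm) begins 60 mm behind the grasp point.
Start: joints at [63.255, 18.312, 89.639, -0, 72.044, -1.146], TCP at [248.451, 518.569, 227.976] pointing down, gripper open.
Joint ranges: [-177.97, 177.97], [-48.28, 115.42], [12.27, 149.76], [-77.06, 257.06], [2.81, 150.46], [-146.56, 146.56]. Speed limits (degrees/s): [147.25, 147.25, 180, 180, 180, 180].

## Interface

Orientations are given as [roll, pitch, yaw] about the fixed x, y, z axes, in that order (R = Rz(yaw) Ry(pitch) Rx(roll)).
In Python, from workcell import env gives the robot as it stands.
- The arm moves only by the tool arm_command, never from a script. Its argument "motion" is a list of rows, each an object with "offset": the shift along the tool's x, y, z in m, a list of three; "spin": the turn about the tool's z in rad. In form: [{"offset": [tx, ty, tz], "spin": spin}, ...]. A call has 1 to 5 rows; each row shifts and turns the commanded pose from where the row before left it, along the tool's axes as they then stand; what a row does not reach is not made up. A row lasts 1/8 s, in which the tool goes at most 62.5 mm and 10.7 degrees, less where a joint would pass 70% of its speed; a pose out of reach is approached as far as the arm can. A call with a gripper value outside its range is refused whole. "jaw" is the finger opening in m, from 0 to 0.0912, set as the call begins (left out, the last holds). The fingers move at their own pace and stop on an object; "newtons" is the grip in N (left out, the last holds). Time passes only in rows, so rows that do not move let the fingers close. It gives the time, the measured TCP pose, the force, the opening and the grip force at its end, in the units of the state.
- env.state(): the state, without advancing time (a new reading comes with each control period).
- env.grab_frame(name): name is "scene" or "side" or "wrist"; returns (picture, depth): 420x560x3 uint8, blue, green, red; 420x560 float32, mm along the optical axis (not along the pixel's ray), 0 where there is no reading.
- env.camera_model(name): a dict with "fx", "fy", "cx", "cy" (pixels), "eye" and "rotation" of the camera in the world; the wrist camera has in their place "hand_eye" (4x4, takes a point from camera to tool coordinates, whose origin is the TCP and whose axes are the flange's). Camera axes: x right, y down, z forward; pixel columns grow to the right and rows downward; lengths in mm; the calibration is good to about 2 mm. The wrist camera is an equidistant fisheye: a pixel r from the principal point sees the ray r / f radians off the axis. A picture is of the moment at which its call begins: read the wrist's pose just before it. camera_model takes no time and is no camera call.
- env.job_done(): hands the job in; it is judged then, once.
Trained networks look in the newest picture that a camera, given by its name, has taken for a name from the list of things; names that differ only in an ending like _2 or _b are one class to them, and where a whole thing is asked for, a point or a joint stands for the part that bears it (a point fixed in the world has none). Each returns a list of dicts, best first, with "score" (0 to 1); they miss things now and then, are a little off and sometimes report something else, mostly with a low value. They report only what shows in the picture. A call takes as long as a camera call. They do not tell look-alikes from the thing itself.
- env.boxes_of(camera, target): "bbox" ([left, top, right, bottom] in pixels, round what is visible of it).
- env.pinpoint(camera, target): "location" ([column, row] in pixels: a listed point, or the origin of a listed thing).
The state is a dict: "time_s": time; "qpos": joint angles; "qvel": joint speeds; "effort": joint torques, N m; "ee_pos": TCP position; "ee_rot": TCP orientation; "force": force on the tool from outside, world axes, zero at the start; "torque": the same for the moment, N m; "gripper_width": finger opening in mm; "gripper_force": force on a finger pad.
Only numpy, scipy, OpenCV 4.12 (cv2) and the standard library are available. Lean on these libraries where they do the work, as an engineer would, in place of code of your own. Each camera call takes 0.05 s, during which the arm holds its last target. There are 200 camera calls.

## Task

First swivel and tilt the bench camera by its orange ball until its lens looks straight at the middle of the gauge block, and let go of it. Then pick the sprung tweezers up from their wooden rest by the blue pads, bring the tips just above the gauge's white face without touching it, one tip over each red line at the middle of the lines, and squeeze until the tip gap matches the 14 mm between the lines. Finish while still holding the tweezers steady and clear of everything at that gap, camera still aimed, with the brass weight, the beaker and the grey tin left where they stand.

Things in the scene. Friction and masses are not known exactly. Their poses are not given: they have to be found in the camera images.
- ball (a point): centre of the orange ball handle, 20 mm in diameter, on a thin rod (7 mm) straight behind the camera head, free to be pinched from above. Lens axis, pivot and ball are in one line, the ball 80 mm behind the pivot: the camera looks at a point when the ball is on the line from that point through the pivot, beyond the pivot
- pivot (a point): where the camera's vertical swivel axis and level tilt axis cross, 135 mm above the bench. The camera is a grey box 62 x 46 x 44 mm with a black lens, in an aluminium yoke on a post with a fixed dark round foot of 50 mm radius. Both joints are stiff (some 1.5 N at the ball) and stay where they are left
- lens (a point): centre of the front of the camera's lens, 49 mm ahead of the pivot; its x axis is the direction of sight, z is up on the camera
- swivel (a joint): camera swivel, rad; grows anticlockwise seen from above, range -1.5 to 1.5
- tilt (a joint): camera tilt, rad; 0 looks level, grows as the lens tips down (and the ball goes up), range -0.5 to 0.9
- marks (a point): middle of the white top face of the gauge block (90 mm long, 60 mm wide, 30 mm high, fixed), half-way between the two red lines; z up, x along the lines (each 70 mm long), y across; lines at y = -7 mm and +7 mm. A thin black line crosses them at x = 0
- gauge: the grey gauge block itself, origin under its centre, axes as marks
- rest: wooden rest of the tweezers, fixed, origin under it on the bench: a foot 200 x 40 x 6 mm along its x, with two cross-bars 16 x 70 mm, 26 mm high, at x = -90 and +60 mm. The tweezers lie flat across the bars with their pads within 8 mm of the point over the origin and their axis roughly along x
- grip (a point): point half-way between the tweezers' two blue grip pads, half-way up; 32 mm above the bench on the rest. x points to the tips, y to the left leg, z up. Tail end 119 mm behind, leg hinges 105 mm behind, tips 85 mm ahead. Legs 12 mm high, pads 30 mm long and 24 mm high
- tweezers: the tweezers (steel, some 70 g, flat on the rest); origin and axes as grip. Free: pads' outer faces 40 mm apart, tip gap 36 mm; at a 14 mm tip gap the faces are parallel and 28 mm apart. The tip gap changes about 1.8 mm per mm of pad width. Each leg pushes out with about 2 N at the pads when free, 5 N at the 14 mm gap
- tail (a point): rear end of the tweezers, half-way up
- left_tip (a point): inner face of the left (+y) leg's black tip at its end, half-way up (the tip is 10 mm high). Distance to right_tip is the tip gap
- right_tip (a point): the same for the right (-y) leg
- left_leg (a joint): closing angle of the left leg, rad: 0 free, 0.09 stop. The tip gap is about 36 mm less 190 mm times the sum of both legs' angles (14 mm at 0.058 each)
- right_leg (a joint): the same for the right leg
- weight: bystander: brass weight, 38 mm in diameter, 56 mm high, origin under it
- beaker: bystander: glass beaker, 68 mm in diameter, 85 mm high, origin under it
- tin: bystander: grey tin, 52 mm in diameter, 48 mm high, origin under it
Not all that is in view belongs to the job. Of the things that look like the tweezers, the largest one is meant. Of the things that look like the part that bears ball, the middle-sized one is meant.

How it is judged (in metres and radians):
On the way, in this order (a step that is already met when the one before it is completed fails the run):
1. the camera looks at the middle of the gauge and has been let go (x of marks in the frame of lens above 0.05 m and y of marks in the frame of lens between -0.03 and 0.03 m and z of marks in the frame of lens between -0.03 and 0.03 m and contact force between the fingers and tilt below 0.05 N), for 0.2 s.
2. the tweezers are held with the tips above the lines at the marked gap (((y of left_tip in the frame of marks between 0.001 and 0.013 m and y of right_tip in the frame of marks between -0.013 and -0.001 m) or (y of right_tip in the frame of marks between 0.001 and 0.013 m and y of left_tip in the frame of marks between -0.013 and -0.001 m)) and x of left_tip in the frame of marks between -0.02 and 0.02 m and z of left_tip in the frame of marks between 0.008 and 0.035 m and x of right_tip in the frame of marks between -0.02 and 0.02 m and z of right_tip in the frame of marks between 0.008 and 0.035 m and distance between left_tip and right_tip between 0.012 and 0.016 m and height (world z) of tail above 0.02 m and contact force between the fingers and tweezers above 1 N and contact force between tweezers and gauge below 0.05 N and contact force between tweezers and rest below 0.05 N), for 0.5 s.
At the end, for the whole second after the job is handed in: Sight line within 30 mm of the marks' middle both ways. Fingers hold the tweezers (over 1 N), off gauge and rest, at rest; tip gap 14 +-2 mm; each tip within 6 mm sideways of its own line, 20 mm lengthwise of the middle, mid-height 8-35 mm above the white face; tail over 20 mm up (all of step 2 and x of marks in the frame of lens above 0.05 m and y of marks in the frame of lens between -0.03 and 0.03 m and z of marks in the frame of lens between -0.03 and 0.03 m and linear speed of tweezers below 0.02 m/s and angular speed of tweezers below 0.15 rad/s); the arm keeps its last pose, push and grip.
It fails at once if the weight is pushed away or knocked over (distance of weight from where it was at the start of the episode above 0.03 m or angle between weight's own z axis and vertical above 0.5 rad).
It fails at once if the beaker is pushed away or knocked over (distance of beaker from where it was at the start of the episode above 0.03 m or angle between beaker's own z axis and vertical above 0.5 rad).
It fails at once if the tin is pushed away or knocked over (distance of tin from where it was at the start of the episode above 0.03 m or angle between tin's own z axis and vertical above 0.5 rad).
It also fails if it takes over 58 s, if anything falls off the work surface, if the arm or the gripper's body presses on something with over 40 N, if the wrist force passes 120 N, or if a joint passes its speed limit or range.

## Working session

There is one attempt and no reset: what is moved stays moved. The work goes in short steps, Python scripts to look and compute and a tool call to move; the robot and the scene stay as the last step left them, time stands still between calls to the robot, and variables do not carry over. Pictures are saved under pics/ and viewed, at most 10 in all, crops included, and the job is handed in when it is done.

Besides the shell and the picture viewer there is one more tool, called after "Emit:" as a command line: name --argument value ..., lists and objects as JSON in quotes. arm_command: Moves the arm, as the interface text tells. Its arguments: {"type":"object","properties":{"motion":{"type":"array"},"jaw":{"type":"number"},"newtons":{"type":"number"}},"required":["motion"]}

```bash
mkdir -p pics
cat > h.py <<'E'
import numpy as np, cv2
from workcell import env
from scipy.spatial.transform import Rotation as R
def model(n):
    m=env.camera_model(n); return m
def ray(n,px):
    m=model(n); return np.array([(px[0]-m['cx'])/m['fx'],(px[1]-m['cy'])/m['fy'],1.0])
def world(n,px,d):
    m=model(n); return np.array(m['eye'])+np.array(m['rotation'])@(ray(n,px)*d)
def onplane(n,px,z):
    m=model(n); e=np.array(m['eye']); v=np.array(m['rotation'])@ray(n,px)
    return e+v*(z-e[2])/v[2]
def proj(n,P):
    m=model(n); c=np.array(m['rotation']).T@(np.array(P)-np.array(m['eye'])); return np.array([m['fx']*c[0]/c[2]+m['cx'],m['fy']*c[1]/c[2]+m['cy']])
def tri(p1,n1,p2,n2):
    A=np.zeros((3,3));b=np.zeros(3)
    for n,p in((n1,p1),(n2,p2)):
        m=model(n);e=np.array(m['eye']);v=np.array(m['rotation'])@ray(n,p);v/=np.linalg.norm(v);M=np.eye(3)-np.outer(v,v);A+=M;b+=M@e
    return np.linalg.solve(A,b)
E
python3 - <<'E'
from h import *
np.set_printoptions(precision=1,suppress=True)
s=env.state();print(s['ee_rot'],s['time_s'])
for n in('scene','side'):
    im,d=env.grab_frame(n);cv2.imwrite(f'pics/{n}0.png',im);np.save(f'pics/{n}0.npy',d);m=model(n);print(n,m['eye'],m['fx'])
    for t in ('ball','pivot','lens','marks','rest','grip','tail','left_tip','right_tip','weight','beaker','tin'):
        for r in env.pinpoint(n,t)[:4]:
            p=np.array(r['location']);i=p.astype(int)
            dd=d[min(max(i[1],0),419),min(max(i[0],0),559)]
            print(t,round(r['score'],2),p,world(n,p,dd))
E
```

```text
[-179.9   -0.   154.4] 0.0
scene [1082.4  365.  1057.8] 495.5977298857721
ball 0.61 [423.2 233.9] [86560.  85842.6 86535.4]
ball 0.61 [434.9 210.4] [98503.4 97786.  98478.8]
ball 0.56 [430.3 376.9] [66042.  65324.6 66017.4]
pivot 0.92 [394.6 246.2] [92364.5 91647.1 92339.9]
pivot 0.91 [370.5 338.5] [82685.2 81967.8 82660.6]
pivot 0.57 [411.3 197.3] [97382.3 96664.9 97357.7]
lens 0.82 [397.8 195.8] [103256.4 102539.  103231.7]
lens 0.8 [337.3 318.3] [94382.9 93665.6 94358.3]
lens 0.66 [374.7 254.5] [99256.3 98538.9 99231.7]
lens 0.54 [186.4 174.1] [199225.6 198508.2 199201. ]
marks 0.75 [280.2 232.3] [147894.6 147177.2 147870. ]
rest 0.97 [188.4 181. ] [192572.8 191855.4 192548.2]
grip 0.71 [186.9 177.3] [191244.8 190527.5 191220.2]
grip 0.62 [191.4 117.8] [216850.3 216132.9 216825.7]
grip 0.55 [276.9 154.7] [170374.  169656.6 170349.4]
tail 0.78 [218.1 148. ] [196161.7 195444.3 196137.1]
tail 0.71 [246.4 155.2] [180313.  179595.6 180288.4]
tail 0.68 [204.2 141. ] [203703.4 202986.  203678.8]
left_tip 0.68 [163.3 195.4] [201794.7 201077.3 201770.1]
left_tip 0.65 [175.  105.2] [227681.
[... 1093 characters left out ...]
9.9 284.5] [-70488.4 -71134.  -69803.8]
grip 0.66 [344.6 294.2] [-57323.9 -57969.5 -56639.3]
tail 0.94 [270. 321.] [-32487.2 -33132.8 -31802.6]
tail 0.86 [315.4 352.2] [-42742.5 -43388.1 -42058. ]
tail 0.79 [302.2 317.4] [-40288.  -40933.6 -39603.4]
left_tip 0.8 [372.1 274.4] [-69640.9 -70286.5 -68956.3]
left_tip 0.71 [202.9 304.6] [-13173.7 -13819.3 -12489.1]
left_tip 0.48 [346.6 293.5] [-58094.  -58739.6 -57409.4]
right_tip 0.83 [377.3 286. ] [-66185.1 -66830.7 -65500.5]
right_tip 0.59 [345.5 221.5] [-67179.6 -67825.2 -66495. ]
right_tip 0.48 [209.  293.3] [-15415.8 -16061.4 -14731.2]
weight 0.69 [392.4 279.4] [-73461.4 -74107.  -72776.8]
tin 0.78 [346.3 220.2] [-67118.3 -67763.9 -66433.7]
```

```bash
python3 - <<'E'
s=open('h.py').read()
s=s.replace("m=env.camera_model(n); return m","m=dict(env.camera_model(n))\n    if 'rotation' in m and np.shape(m['rotation'])==(3,): m['rotation']=R.from_euler('xyz',m['rotation'],degrees=True).as_matrix()\n    return m")
open('h.py','w').write(s)
E
python3 - <<'E'
from h import *
np.set_printoptions(precision=1,suppress=True)
print(env.camera_model('scene')['rotation'],env.camera_model('side')['rotation'])
D={n:np.load(f'pics/{n}0.npy') for n in('scene','side')}
for n,L in {'scene':dict(ball=[(423,234),(435,210),(430,377)],pivot=[(394.6,246.2),(370.5,338.5),(411.3,197.3)],lens=[(398,196),(337,318),(375,254.5)],marks=[(280.2,232.3)],rest=[(188.4,181)],grip=[(186.9,177.3),(191.4,117.8),(276.9,154.7)],tail=[(218.1,148),(246.4,155.2),(204,141)],lt=[(163,195),(175,105),(298,150)],rt=[(153.4,189.8),(299.5,157.2),(187,99)],weight=[(141.9,214.8)],beaker=[(280,336)],tin=[(194.4,272.9)]),
 'side':dict(ball=[(226.3,94.4),(168,162),(136,186)],pivot=[(247.8,109),(151.7,194.8)],lens=[(263,113),(159,202.5)],marks=[(264.6,225.2)],rest=[(345.6,300.9)],grip=[(331,395),(233.8,310.4),(380,284.5),(344.6,294.2)],tail=[(270,321),(315,352),(302,317)],weight=[(392.4,279.4)],tin=[(346.3,220.2)])}.items():
    for k,v in L.items():
        for p in v: print(n,k,p,world(n,p,D[n][int(p[1]),int(p[0])]))
E
```

```text
[-145.8   -0.5  123. ] [-131.5    0.1  -40.1]
scene ball (423, 234) [437.3 335.8 139.7]
scene ball (435, 210) [254.8 328.   -0.1]
scene ball (430, 377) [740.7 461.9 207.9]
scene pivot (394.6, 246.2) [510.  298.6 157.1]
scene pivot (370.5, 338.5) [741.6 347.8 221.7]
scene pivot (411.3, 197.3) [343.1 271.6 116.6]
scene lens (398, 196) [349.8 242.8 107.6]
scene lens (337, 318) [736.5 280.  211.3]
scene lens (375, 254.5) [544.7 272.2 147.6]
scene marks (280.2, 232.3) [544.9  39.   26.6]
scene rest (188.4, 181) [ 546.7 -243.4   30.2]
scene grip (186.9, 177.3) [ 547.6 -245.    45.7]
scene grip (191.4, 117.8) [ 342.2 -401.6   -1.9]
scene grip (276.9, 154.7) [ 323.7 -113.7    0.1]
scene tail (218.1, 148) [ 393.2 -265.6   -1.3]
scene tail (246.4, 155.2) [ 380.5 -176.8   12.8]
scene tail (204, 141) [ 395.  -313.9   -0.1]
scene lt (163, 195) [ 608.4 -281.3   10.6]
scene lt (175, 105) [ 329.9 -473.1    1.3]
scene lt (298, 150) [288.9 -67.   16.1]
scene rt (153.4, 189.8) [ 617.9 -300.9   29.4]
scene rt (299.5, 157.2) [308.1 -50.4  15.3]
scene rt (187, 99) [ 289.1 -460.4   -0.1]
scene weight (141.
[... 227 characters left out ...]
 [321.2 326.6 102.4]
side pivot (247.8, 109) [699.8 310.2 213.7]
side pivot (151.7, 194.8) [332.2 248.7 114.5]
side lens (263, 113) [734.8 281.3 200.2]
side lens (159, 202.5) [376.4 343.6   0.4]
side marks (264.6, 225.2) [541.2  38.2  28.3]
side rest (345.6, 300.9) [ 521.2 -274.7   39.3]
side grip (331, 395) [ 363.4 -387.     1.1]
side grip (233.8, 310.4) [ 325.1 -120.7   15.7]
side grip (380, 284.5) [ 642.5 -281.6    2. ]
side grip (344.6, 294.2) [ 553.8 -247.     5.5]
side tail (270, 321) [ 376.9 -185.3   -1.7]
side tail (315, 352) [ 400.9 -304.5    1.9]
side tail (302, 317) [ 421.3 -240.6   35.5]
side weight (392.4, 279.4) [ 665.4 -297.2   18.2]
side tin (346.3, 220.2) [719.5 -96.8  35.7]
```

View pics/scene0.png

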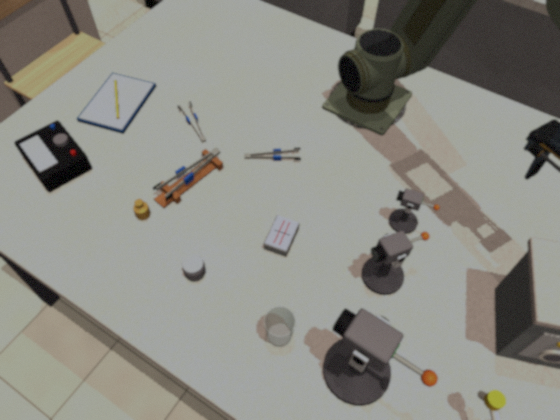

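View pics/side0.png

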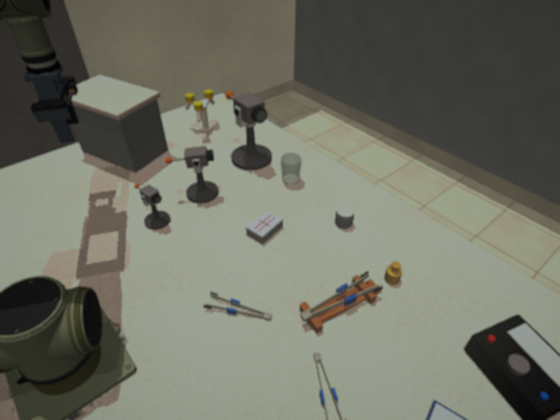

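Scene view: three bench cameras at (404,205) small, (390,258) middle, (365,350) large. The middle-sized one, with its ball at (425,236) in scene and (169,160) in side, is meant. Three tweezers show at (190,120), (275,154) and on the rest at (187,177). The one on the rest is the largest and is meant. Confirming these in a crop.

Run:
```python
from h import *
np.set_printoptions(precision=1,suppress=True)
I={n:cv2.imread(f'pics/{n}0.png') for n in('scene','side')}
D={n:np.load(f'pics/{n}0.npy') for n in('scene','side')}
hsv={n:cv2.cvtColor(I[n],cv2.COLOR_BGR2HSV) for n in I}
def blob(n,c,r,lo,hi):
    m=cv2.inRange(hsv[n],lo,hi);k=np.zeros_like(m);cv2.rectangle(k,(c[0]-r,c[1]-r),(c[0]+r,c[1]+r),255,-1);return m&k
def cen(m):
    y,x=np.nonzero(m);return np.array([x.mean(),y.mean()]),len(x)
b1=cen(blob('scene',(425,236),7,(2,120,100),(22,255,255)));b2=cen(blob('side',(169,160),7,(2,120,100),(22,255,255)))
print(b1,b2,'ball',tri(b1[0],'scene',b2[0],'side'))
# full-cloud
def cloud(n):
    m=model(n);v,u=np.mgrid[0:420,0:560];d=D[n];P=np.stack([(u-m['cx'])/m['fx']*d,(v-m['cy'])/m['fy']*d,d],-1)
    return P@m['rotation'].T+m['eye']
C={n:cloud(n) for n in I}
for n in C:
    P=C[n].reshape(-1,3);g=hsv[n].reshape(-1,3)
    dark=(g[:,2]<75)&(np.hypot(P[:,0]-510,P[:,1]-300)<75)&(P[:,2]<20)&(P[:,2]>-5)
    q=P[dark][:,:2].astype(np.float32)
    print(n,'foot',len(q),cv2.minEnclosingCircle(q),q.min(0),q.max(0),P[dark][:,2].mean())
    w=(abs(P[:,2]-30)<8)&(np.hypot(P[:,0]-543,P[:,1]-38)<75)
    print('gauge top',cv2.minAreaRect(P[w][:,:2].astype(np.float32)),P[w].mean(0),w.sum())
    c=(280,234) if n=='scene' else (264,225)
    m=blob(n,c,22,(0,70,60),(9,255,255))|blob(n,c,22,(168,70,60),(180,255,255))
    y,x=np.nonzero(m);L=np.array([onplane(n,(a,b),30)[:2] for a,b in zip(x,y)])
    mu=L.mean(0);u,s,vt=np.linalg.svd(L-mu);print('red',len(L),mu,vt[0],np.degrees(np.arctan2(vt[0][1],vt[0][0])),np.ptp((L-mu)@vt[0]))
    c=(184,176) if n=='scene' else (346,294)
    m=blob(n,c,18,(100,110,40),(130,255,255));k,lab,st,ce=cv2.connectedComponentsWithStats(m)
    for i in range(1,k):
        if st[i,4]>4: print('blue',ce[i],st[i,4],onplane(n,ce[i],38)[:2])
    w=(P[:,2]>29)&(P[:,2]<50)&(np.hypot(P[:,0]-540,P[:,1]+255)<150)&(P[:,1]<-150)&(P[:,0]<660)
    q=P[w];mu=q.mean(0);vt=np.linalg.svd(q[:,:2]-mu[:2],full_matrices=False)[2];print('twz',len(q),mu,vt[0],np.degrees(np.arctan2(vt[0][1],vt[0][0])))
a=cv2.resize(I['scene'][130:220,130:250],None,fx=3.3,fy=3.3,interpolation=cv2.INTER_CUBIC)
b=cv2.resize(I['scene'][180:300,350:450],(400,480),interpolation=cv2.INTER_CUBIC)
c=cv2.resize(I['scene'][205:260,250:310],(396,183*2),interpolation=cv2.INTER_CUBIC)
o=np.zeros((600,800,3),np.uint8);o[:a.shape[0],:a.shape[1]]=a;o[:480,400:]=b;o[300:,:396]=c[:300]
cv2.imwrite('pics/crop0.png',o)
```

```text
(array([424.8, 235.7]), 38) (array([167.9, 159.6]), 31) ball [433.3 341.  132.3]
scene foot 800 ((504.4379577636719, 295.3609924316406), 47.6265869140625) [465.8 249.2] [552.1 341.9] 15.803824075877424
gauge top ((547.1732177734375, 42.31306076049805), (91.5511703491211, 61.18873977661133), 11.053645133972168) [549.3  44.   31.2] 831<stdin>:27: RuntimeWarning: Mean of empty slice.
  ret = ret.dtype.type(ret / rcount)
Traceback (most recent call last):
numpy.linalg.LinAlgError: 1-dimensional array given. Array must be at least two-dimensional
```

Run:
```python
from h import *
np.set_printoptions(precision=1,suppress=True)
I={n:cv2.imread(f'pics/{n}0.png') for n in('scene','side')}
D={n:np.load(f'pics/{n}0.npy') for n in('scene','side')}
def cloud(n):
    m=model(n);v,u=np.mgrid[0:420,0:560];d=D[n];P=np.stack([(u-m['cx'])/m['fx']*d,(v-m['cy'])/m['fy']*d,d],-1)
    return P@m['rotation'].T+m['eye']
for n in I:
    P=cloud(n);B=I[n].astype(int)
    w=(abs(P[...,2]-30)<6)&(np.hypot(P[...,0]-546,P[...,1]-41)<75)
    print(n,'gauge',cv2.minAreaRect(P[w][:,:2].astype(np.float32)),P[w].mean(0),w.sum())
    r=w&((B[...,2]-B[...,1])>25);y,x=np.nonzero(r)
    L=np.array([onplane(n,(a,b),30)[:2] for a,b in zip(x,y)])
    if len(L)>3:
        mu=L.mean(0);vt=np.linalg.svd(L-mu)[2];print('red',len(L),mu,np.degrees(np.arctan2(vt[0][1],vt[0][0])),np.ptp((L-mu)@vt[0]))
    m=((B[...,0]-B[...,2]>50)&(np.hypot(P[...,0]-547,P[...,1]+245)<80)).astype(np.uint8);k,lab,st,ce=cv2.connectedComponentsWithStats(m)
    for i in range(1,k):
        if st[i,4]>4: print('blue',ce[i],st[i,4],onplane(n,ce[i],40)[:2],P[lab==i].mean(0))
    w=(P[...,2]>29)&(P[...,2]<50)&(np.hypot(P[...,0]-540,P[...,1]+255)<150)&(P[...,1]<-150)&(P[...,0]<650)
    q=P[w];mu=q.mean(0);vt=np.linalg.svd(q[:,:2]-mu[:2],full_matrices=False)[2];t=(q[:,:2]-mu[:2])@vt[0];print('twz',len(q),mu,vt[0],t.min(),t.max())
    w=(P[...,2]>3)&(P[...,2]<22)&(np.hypot(P[...,0]-508,P[...,1]-298)<65)
    print('foot',cv2.minEnclosingCircle(P[w][:,:2].astype(np.float32)),P[w].mean(0))
    w=(P[...,2]>150)&(P[...,2]<165)&(np.hypot(P[...,0]-508,P[...,1]-298)<65)
    if w.sum()>3: print('headtop',P[w].mean(0),cv2.minAreaRect(P[w][:,:2].astype(np.float32)))
S=I['scene']
a=cv2.resize(S[130:220,130:250],None,fx=3.3,fy=3.3,interpolation=cv2.INTER_CUBIC)
b=cv2.resize(S[180:300,350:450],(400,480),interpolation=cv2.INTER_CUBIC)
c=cv2.resize(S[208:258,250:316],(396,300),interpolation=cv2.INTER_CUBIC)
o=np.zeros((600,800,3),np.uint8);o[:a.shape[0],:a.shape[1]]=a;o[:480,400:]=b;o[300:,:396]=c
cv2.imwrite('pics/crop0.png',o)
```

```text
scene gauge ((547.1732177734375, 42.31306076049805), (91.5511703491211, 61.18873977661133), 11.053645133972168) [548.9  43.8  31.4] 808
red 13 [538.9  42.5] 24.45303825943989 57.34505665577501
blue [179.5 169.6] 22 [ 535.4 -280.4] [ 537.8 -277.6   44.5]
blue [188.6 177.2] 44 [ 541.9 -244.8] [ 542.3 -244.4   40.7]
twz 632 [ 529.3 -260.    37.2] [ 1.  -0.2] -108.60818605886364 94.70539493259142
foot ((508.2140197753906, 298.4386291503906), 64.85018920898438) [516.4 299.8  13.4]
headtop [508.4 293.5 157.8] ((507.9641418457031, 291.0210876464844), (55.89083480834961, 82.03837585449219), 45.48408508300781)
side gauge ((545.008544921875, 44.5081787109375), (91.3291015625, 60.40840148925781), 10.745074272155762) [542.3  42.1  30.2] 534
red 11 [547.5  45.3] -166.70725045354766 50.71988154251541
blue [341.8 287. ] 29 [ 542.1 -243.8] [ 539.7 -245.5   43.9]
blue [350.5 297.4] 35 [ 536.  -275.9] [ 534.1 -277.1   43.1]
twz 691 [ 521.2 -258.1   36.9] [-1.   0.2] -102.7859692290883 102.43085476671308
foot ((508.2081298828125, 299.85821533203125), 63.486480712890625) [495.4 287.8  13.9]
headtop [501.4 292.1 156.3] ((506.7466125488281, 294.013427734375), (50.19287872314453, 78.85894775390625), 57.08082580566406)
```

View pics/crop0.png

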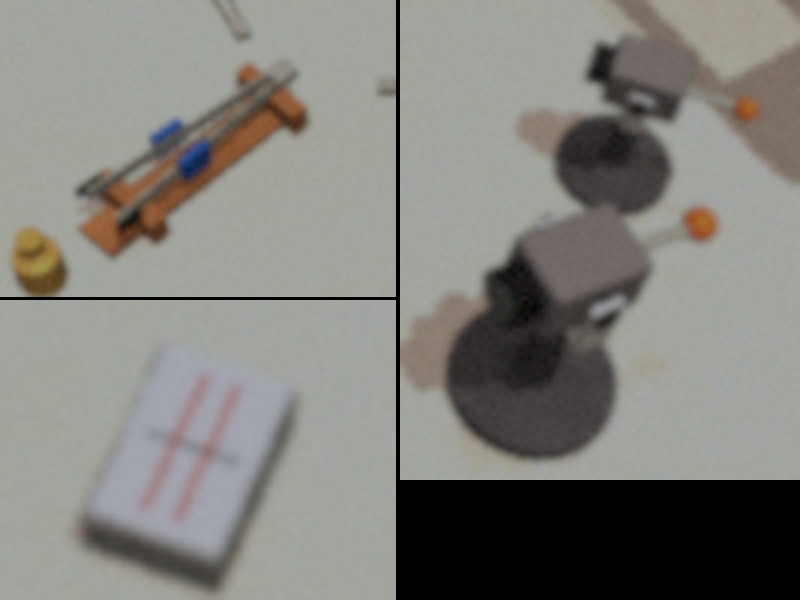

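The crop confirms the middle camera (its orange ball sits right of the head), the tweezers flat on the rest with tips toward the brass weight, and the gauge with red lines along its long side.

```bash
cat >> h.py <<'E'
def plan(way,n,start=None):
    """way: list of (x,y,z,yaw) absolute; n rows for each; print rows in tool axes; rounded to mm/mrad, errors carried"""
    s=env.state() if start is None else None
    p=np.array(s['ee_pos'] if s else start[:3],float);y=s['ee_rot'][2] if s else start[3]
    for w in way:
        p0=p.copy();y0=y;dy=(w[3]-y0+180)%360-180
        for k in range(1,n+1):
            t=p0+(np.array(w[:3])-p0)*k/n;ty=y0+dy*k/n
            Rm=R.from_euler('xyz',[180,0,y],degrees=True).as_matrix()
            o=np.round((Rm.T@(t-p))/1000,4);sp=round(float(-np.radians(ty-y)),3)
            print({"offset":o.tolist(),"spin":sp});p=p+Rm@o*1000;y=y-np.degrees(sp)
    return (*p,y)
E
python3 - <<'E'
from h import *
np.set_printoptions(precision=1,suppress=True)
print('pivot scene z135',onplane('scene',(394.6,246.2),135),env.camera_model('wrist')['hand_eye'],env.camera_model('wrist')['cx'],env.camera_model('wrist')['fx'])
plan([(433,341,210,149.5)],5)
E
```

```text
pivot scene z135 [496. 297. 135.] [[   0.    -1.    -0.3   83.9]
 [   1.     0.     0.    -0.8]
 [  -0.    -0.3    1.  -157. ]
 [   0.     0.     0.     1. ]] 285.67511875160164 325.19226210127806
{'offset': [-0.0486, -0.0161, 0.0036], 'spin': 0.017}
{'offset': [-0.0489, -0.0152, 0.0036], 'spin': 0.017}
{'offset': [-0.0492, -0.0144, 0.0036], 'spin': 0.017}
{'offset': [-0.0494, -0.0136, 0.0036], 'spin': 0.017}
{'offset': [-0.0496, -0.0128, 0.0036], 'spin': 0.018}
```

Emit:
arm_command --motion '[{"offset": [-0.0486,-0.0161,0.0036],"spin": 0.017},{"offset": [-0.0489,-0.0152,0.0036],"spin": 0.017},{"offset": [-0.0492,-0.0144,0.0036],"spin": 0.017},{"offset": [-0.0494,-0.0136,0.0036],"spin": 0.017},{"offset": [-0.0496,-0.0128,0.0036],"spin": 0.018}]' --jaw 0.06 --newtons 10

```text
time_s: 1.92
ee_pos: [434.1, 339.8, 210.0]
ee_rot: [180.0, 0.0, 149.4]
force: [0.6, 0.0, -0.6]
gripper_width: 60.0
gripper_force: 0.0
```

Emit:
arm_command --motion '[{"offset": [0,0,0],"spin": 0},{"offset": [0,0,0],"spin": 0}]'

```text
time_s: 2.17
ee_pos: [432.8, 341.2, 210.0]
ee_rot: [180.0, -0.0, 149.4]
force: [0.7, 0.8, 0.4]
gripper_width: 59.7
gripper_force: 0.0
```

```bash
cat >> h.py <<'E'
def wray(px,s):
    m=env.camera_model('wrist');u=np.array([px[0]-m['cx'],px[1]-m['cy']]);r=np.linalg.norm(u);th=r/m['fx']
    v=np.array([*(u/r*np.sin(th)),np.cos(th)]);H=np.array(m['hand_eye'])
    Rt=R.from_euler('xyz',s['ee_rot'],degrees=True).as_matrix()
    return np.array(s['ee_pos'])+Rt@H[:3,3], Rt@H[:3,:3]@v
def wplane(px,z,s):
    e,v=wray(px,s);return e+v*(z-e[2])/v[2]
E
python3 - <<'E'
from h import *
np.set_printoptions(precision=1,suppress=True)
s=env.state();print(s['ee_pos'],s['ee_rot'],s['time_s'],s['gripper_width'])
im,d=env.grab_frame('wrist');cv2.imwrite('pics/w1.png',im)
for t,z in(('ball',132),('pivot',135),('marks',30)):
    for r in env.pinpoint('wrist',t)[:3]: print(t,r['score'],np.array(r['location']),wplane(r['location'],z,s))
E
```

```text
[432.8 341.2 210. ] [180.   -0.  149.4] 2.175 59.73681108227963
ball 0.64 [210.7 118.6] [333.3 335.9 132. ]
ball 0.62 [289.9 227.8] [434.5 343.1 132. ]
pivot 0.85 [160.5 160. ] [337.9 286.8 135. ]
pivot 0.55 [281.5 321.2] [504.6 293.7 135. ]
```

View pics/w1.png

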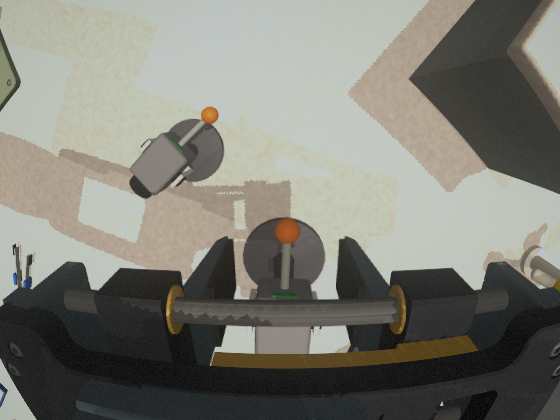

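The wrist view shows the ball at (288,231) between the open fingers with the rod running straight down the picture. The foot's circle is near (284,257).

Run:
```python
from h import *
np.set_printoptions(precision=1,suppress=True)
s=env.state()
im=cv2.imread('pics/w1.png');h=cv2.cvtColor(im,cv2.COLOR_BGR2HSV)
m=cv2.inRange(h,(2,150,90),(22,255,255))[200:260,260:320];y,x=np.nonzero(m);c=np.array([x.mean()+260,y.mean()+200]);print(c,len(x))
for z in(130,132,135):print(wplane(c,z,s))
print('foot',wplane((284.5,257),12,s), wplane((244,257),12,s),wplane((325,257),12,s),wplane((284.5,217),12,s))
# 3-ray ball triangulation
A=np.zeros((3,3));b=np.zeros(3)
L=[wray(c,s)]
for n,p in(('scene',(424.8,235.7)),('side',(167.9,159.6))):
    mm=model(n);L.append((np.array(mm['eye']),mm['rotation']@ray(n,p)))
for e,v in L:
    v=v/np.linalg.norm(v);M=np.eye(3)-np.outer(v,v);A+=M;b+=M@e
print('ball',np.linalg.solve(A,b))
```

```text
[287.  230.5] 490
[435.4 340.3 130. ]
[434.8 340.7 132. ]
[433.8 341.2 135. ]
foot [501.  299.1  12. ] [476.5 256.7  12. ] [526.  341.1  12. ] [457.5 324.7  12. ]
ball [433.8 340.9 132.7]
```

Emit:
arm_command --motion '[{"offset": [0.0008,0.001,0.027],"spin": 0.0},{"offset": [0,0,0.027],"spin": 0},{"offset": [0,0,0.026],"spin": 0.0},{"offset": [0,0,0],"spin": 0.0}]'

```text
time_s: 2.88
ee_pos: [431.1, 342.1, 128.4]
ee_rot: [-179.8, -0.1, 149.6]
force: [0.1, -0.2, 0.3]
gripper_width: 60.0
gripper_force: 0.0
```

Emit:
arm_command --motion '[{"offset": [0,0,0],"spin": 0},{"offset": [0,0,0],"spin": 0},{"offset": [0,0,0],"spin": 0},{"offset": [0,0,0],"spin": 0},{"offset": [0,0,0],"spin": 0}]' --jaw 0.01 --newtons 15

```text
time_s: 3.5
ee_pos: [433.0, 342.3, 130.3]
ee_rot: [180.0, 0.0, 149.5]
force: [0.7, -0.5, 1.7]
gripper_width: 18.3
gripper_force: 15.0
```

Run:
```python
from h import *
s=env.state();print(s['ee_pos'],s['ee_rot'],s['force'],s['gripper_width'],s['gripper_force'])
P=np.array([501.5,299,135]);b=np.array(s['ee_pos'])+[0,0,3]
v=b-P;r=np.linalg.norm(v);az0=np.degrees(np.arctan2(v[1],v[0]));el0=np.degrees(np.arcsin(v[2]/r));print(r,az0,el0)
t=P-np.array([546,42.5,30]);az1=np.degrees(np.arctan2(t[1],t[0]));el1=np.degrees(np.arcsin(t[2]/np.linalg.norm(t)));print(az1,el1)
W=[]
for k in range(1,13):
    a,e,q=[np.radians(u0+(u1-u0)*k/12) for u0,u1 in((az0,az1),(el0,el1))]+[r+(80-r)*k/12]
    p=P+q*np.array([np.cos(a)*np.cos(e),np.sin(a)*np.cos(e),np.sin(e)])-[0,0,3]
    W.append((*p,s['ee_rot'][2]+np.degrees(a)-az0))
print(W[-1]);plan(W,1)
```

```text
[432.9868948  342.30089408 130.25625277] [1.79964286e+02 1.09140495e-02 1.49464624e+02] [ 0.66787014 -0.54909799  1.66816323] 18.318786177981263 15.000155121088028
81.06820379860021 147.70674802601158 -1.2325061856985615
99.84223813342523 21.965791215290313
(np.float64(488.8178239239055), np.float64(372.1006328880504), np.float64(161.92423568516685), np.float64(101.60011444169504))
{'offset': [-0.0004, 0.0056, -0.0027], 'spin': 0.07}
{'offset': [-0.0006, 0.0056, -0.0028], 'spin': 0.069}
{'offset': [-0.0006, 0.0056, -0.0027], 'spin': 0.07}
{'offset': [-0.0007, 0.0056, -0.0027], 'spin': 0.069}
{'offset': [-0.0008, 0.0055, -0.0027], 'spin': 0.07}
{'offset': [-0.0009, 0.0055, -0.0026], 'spin': 0.07}
{'offset': [-0.001, 0.0054, -0.0027], 'spin': 0.069}
{'offset': [-0.0011, 0.0054, -0.0026], 'spin': 0.07}
{'offset': [-0.0011, 0.0053, -0.0026], 'spin': 0.07}
{'offset': [-0.0012, 0.0053, -0.0026], 'spin': 0.069}
{'offset': [-0.0013, 0.0052, -0.0025], 'spin': 0.07}
{'offset': [-0.0014, 0.0051, -0.0025], 'spin': 0.069}
```

Emit:
arm_command --motion '[{"offset": [-0.0004,0.0056,-0.0027],"spin": 0.07},{"offset": [-0.0006,0.0056,-0.0028],"spin": 0.069},{"offset": [-0.0006,0.0056,-0.0027],"spin": 0.07},{"offset": [-0.0007,0.0056,-0.0027],"spin": 0.069}]'

```text
time_s: 4.0
ee_pos: [447.0, 358.6, 140.2]
ee_rot: [-179.9, -0.1, 133.4]
force: [-1.0, 0.1, -1.9]
gripper_width: 18.7
gripper_force: 15.0
```

Emit:
arm_command --motion '[{"offset": [-0.0008,0.0055,-0.0027],"spin": 0.07},{"offset": [-0.0009,0.0055,-0.0026],"spin": 0.07},{"offset": [-0.001,0.0054,-0.0027],"spin": 0.069},{"offset": [-0.0011,0.0054,-0.0026],"spin": 0.07}]'

```text
time_s: 4.5
ee_pos: [466.1, 369.7, 150.8]
ee_rot: [-179.8, -0.1, 117.4]
force: [-3.2, 2.4, -1.3]
gripper_width: 18.5
gripper_force: 15.0
```

Emit:
arm_command --motion '[{"offset": [-0.0011,0.0053,-0.0026],"spin": 0.07},{"offset": [-0.0012,0.0053,-0.0026],"spin": 0.069},{"offset": [-0.0013,0.0052,-0.0025],"spin": 0.07},{"offset": [-0.0014,0.0051,-0.0025],"spin": 0.069},{"offset": [0,0,0],"spin": 0}]'

```text
time_s: 5.12
ee_pos: [488.4, 373.6, 161.8]
ee_rot: [180.0, -0.2, 101.6]
force: [-1.0, 4.8, -0.1]
gripper_width: 18.1
gripper_force: 15.0
```

Run:
```python
from h import *
np.set_printoptions(precision=1,suppress=True)
s=env.state();print(np.array(s['ee_pos']),np.array(s['ee_rot']),np.array(s['force']),s['gripper_width'],s['gripper_force'])
B=[]
for n in('scene','side'):
    im,d=env.grab_frame(n);cv2.imwrite(f'pics/{n}2.png',im)
    for r in env.pinpoint(n,'ball')[:3]:print(n,r['score'],np.array(r['location']))
    print('expect',proj(n,np.array(s['ee_pos'])+[0,0,3]))
```

```text
[488.4 373.6 161.8] [180.   -0.2 101.6] [-1.   4.8 -0.1] 18.14305803545309 15.000393390655518
scene 0.87 [434.  210.2]
scene 0.74 [429.7 380.6]
expect [433.1 254.1]
side 0.8 [227.2  93.1]
side 0.72 [175.9 140.9]
side 0.55 [135.9 186.3]
expect [177.6 138.6]
```

Emit:
arm_command --motion '[{"offset": [0,0,0],"spin": 0},{"offset": [0,0,0],"spin": 0},{"offset": [0,0,0],"spin": 0}]' --jaw 0.06

```text
time_s: 5.7
ee_pos: [488.6, 371.6, 161.6]
ee_rot: [-180.0, 0.0, 101.6]
force: [-0.6, 0.3, -0.1]
gripper_width: 45.8
gripper_force: 0.0
```

Emit:
arm_command --motion '[{"offset": [0,0,-0.03],"spin": 0},{"offset": [0,0,-0.03],"spin": 0},{"offset": [0,0,-0.03],"spin": 0},{"offset": [0,0,0],"spin": 0}]'

```text
time_s: 6.2
ee_pos: [489.7, 372.5, 254.2]
ee_rot: [179.7, -0.1, 101.6]
force: [-0.5, -0.4, -0.6]
gripper_width: 60.2
gripper_force: 0.0
```

Run:
```python
from h import *
np.set_printoptions(precision=1,suppress=True)
s=env.state();L=[]
im,d=env.grab_frame('wrist');cv2.imwrite('pics/w3.png',im)
def add(n,c,im):
    h=cv2.cvtColor(im,cv2.COLOR_BGR2HSV);m=cv2.inRange(h,(2,130,80),(22,255,255));r=25 if n=='wrist' else 9
    c=np.array(c,int);k=m[c[1]-r:c[1]+r,c[0]-r:c[0]+r];y,x=np.nonzero(k);q=np.array([x.mean()+c[0]-r,y.mean()+c[1]-r]);print(n,c,q,len(x))
    if n=='wrist':L.append(wray(q,s))
    else:
        mm=model(n);L.append((np.array(mm['eye']),mm['rotation']@ray(n,q)))
for r in env.pinpoint('wrist','ball')[:3]:print(r['score'],r['location'],wplane(r['location'],165,s))
e=[r['location'] for r in env.pinpoint('wrist','ball') if np.hypot(*(wplane(r['location'],165,s)[:2]-[489,372]))<25]
if e:add('wrist',e[0],im)
for n,c in(('scene',(433,254)),('side',(176,140))):
    im,d=env.grab_frame(n);cv2.imwrite(f'pics/{n}3.png',im)
    try:add(n,c,im)
    except Exception as ex:print(ex)
A=np.zeros((3,3));b=np.zeros(3)
for o,v in L:
    v=v/np.linalg.norm(v);M=np.eye(3)-np.outer(v,v);A+=M;b+=M@o
B=np.linalg.solve(A,b);print('ball',B)
P=np.array([501.5,299,135.]);u=(P-B)/np.linalg.norm(P-B);T=np.array([546,42.5,30]);l=P+49*u
w=T-l;print(np.linalg.norm(P-B),'miss',w-u*(w@u))
for c in[('marks'),]:
    for n in('scene','side'):
        for r in env.pinpoint(n,c)[:1]:print(n,onplane(n,r['location'],30))
```

```text
0.98 [285.6, 222.6] [489.7 372.  165. ]
0.58 [129.3, 214.7] [356.9 351.5 165. ]
wrist [285 222] [283.7 222.9] 462
scene [433 254] [431.7 253.2] 47
side [176 140] [177.2 139.8] 20
ball [487.  370.9 163.3]
78.58487504570358 miss [-7.3  0.1 -4.1]
scene [546.8  47.   30. ]
side [544.5  36.2  30. ]
```

View pics/w3.png

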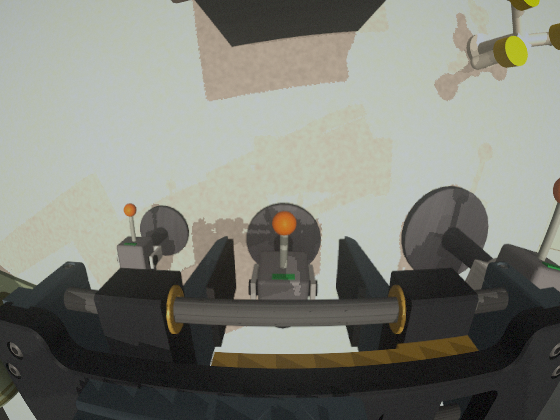

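Run:
```python
from h import *
print(env.state()['qpos'])
plan([(460,30,250,11)],10,start=(488.8,372.1,251.9,101.6))
```

```text
[ 3.62116503e+01  2.12101151e+01  8.20168144e+01 -1.05658476e-03
  7.69031849e+01  2.45791514e+01]
{'offset': [-0.0329, -0.0097, 0.0002], 'spin': 0.158}
{'offset': [-0.0341, -0.0044, 0.0002], 'spin': 0.158}
{'offset': [-0.0343, 0.001, 0.0002], 'spin': 0.158}
{'offset': [-0.0337, 0.0064, 0.0002], 'spin': 0.159}
{'offset': [-0.0323, 0.0117, 0.0002], 'spin': 0.158}
{'offset': [-0.0301, 0.0166, 0.0001], 'spin': 0.158}
{'offset': [-0.027, 0.0211, 0.0002], 'spin': 0.158}
{'offset': [-0.0234, 0.0251, 0.0002], 'spin': 0.158}
{'offset': [-0.0192, 0.0285, 0.0002], 'spin': 0.158}
{'offset': [-0.0144, 0.0311, 0.0002], 'spin': 0.158}
```

Emit:
arm_command --motion '[{"offset": [-0.0329,-0.0097,0],"spin": 0.158},{"offset": [-0.0341,-0.0044,0],"spin": 0.158},{"offset": [-0.0343,0.001,0],"spin": 0.158},{"offset": [-0.0337,0.0064,0],"spin": 0.159},{"offset": [-0.0323,0.0117,0],"spin": 0.158}]'

```text
time_s: 7.18
ee_pos: [473.9, 199.8, 251.1]
ee_rot: [-180.0, 0.0, 56.0]
force: [1.1, 0.5, -0.5]
gripper_width: 59.8
gripper_force: 0.0
```

Emit:
arm_command --motion '[{"offset": [-0.0301,0.0166,0],"spin": 0.158},{"offset": [-0.027,0.0211,0],"spin": 0.158},{"offset": [-0.0234,0.0251,0],"spin": 0.158},{"offset": [-0.0192,0.0285,0],"spin": 0.158},{"offset": [-0.0144,0.0311,0],"spin": 0.158}]'

```text
time_s: 7.8
ee_pos: [459.6, 28.9, 251.2]
ee_rot: [-180.0, 0.0, 10.8]
force: [0.1, -0.5, -0.2]
gripper_width: 59.9
gripper_force: 0.0
```

Emit:
arm_command --motion '[{"offset": [0,0,0],"spin": 0},{"offset": [0,0,0],"spin": 0}]'

```text
time_s: 8.05
ee_pos: [460.0, 30.4, 251.4]
ee_rot: [-180.0, 0.0, 11.1]
force: [0.4, 0.2, -0.0]
gripper_width: 60.2
gripper_force: 0.0
```

```bash
cat > gm.py <<'E'
from h import *
np.set_printoptions(precision=2,suppress=True)
s=env.state();print(np.array(s['ee_pos']),np.array(s['ee_rot']))
im,d=env.grab_frame('wrist');cv2.imwrite('pics/w4.png',im)
for r in env.pinpoint('wrist','marks')[:2]:print(r['score'],np.array(r['location']),wplane(r['location'],30,s))
B=im.astype(int);y,x=np.nonzero((B[...,2]-B[...,1]>35)&(B[...,2]-B[...,0]>20))
Q=np.array([wplane((a,b),30,s)[:2] for a,b in zip(x,y)]);k=np.hypot(Q[:,0]-546,Q[:,1]-42)<45
Q=Q[k];mu=Q.mean(0);vt=np.linalg.svd(Q-mu)[2];t=(Q-mu)@vt[0];c=(Q-mu)@vt[1]
for _ in range(3):
    u=vt[0];sgn=np.sign(c)
    A=np.c_[t,np.ones_like(t),sgn];k2=np.linalg.lstsq(A,c,rcond=None)[0];r=c-A@k2;
print(len(Q),mu,'yaw',np.degrees(np.arctan2(vt[0][1],vt[0][0]))%180,'fit slope,off,half',k2,'mid',(t.min()+t.max())/2,np.ptp(t))
print('px',x[k].mean(),y[k].mean())
E
python3 gm.py
```

```text
[459.99  30.41 251.42] [-179.96    0.01   11.1 ]
0.69 [286.6 109.9] [548.57  46.29  30.  ]
239 [547.27  42.67] yaw 11.303916878140711 fit slope,off,half [-0.    0.03  6.88] mid -0.16585292429292053 68.87630055275919
px 289.4769874476987 111.6234309623431
```

Run:
```python
from h import *
plan([(538,-261,220,-11)],7)
```

```text
{'offset': [0.0029, 0.0431, 0.0045], 'spin': 0.055}
{'offset': [0.0052, 0.0428, 0.0045], 'spin': 0.055}
{'offset': [0.0075, 0.0425, 0.0045], 'spin': 0.056}
{'offset': [0.01, 0.0419, 0.0045], 'spin': 0.055}
{'offset': [0.0122, 0.0414, 0.0045], 'spin': 0.055}
{'offset': [0.0145, 0.0407, 0.0045], 'spin': 0.055}
{'offset': [0.0167, 0.0397, 0.0045], 'spin': 0.056}
```

Emit:
arm_command --motion '[{"offset": [0.0029,0.0431,0.0045],"spin": 0.055},{"offset": [0.0052,0.0428,0.0045],"spin": 0.055},{"offset": [0.0075,0.0425,0.0045],"spin": 0.056},{"offset": [0.01,0.0419,0.0045],"spin": 0.055}]'

```text
time_s: 8.65
ee_pos: [505.0, -137.1, 233.4]
ee_rot: [-180.0, -0.0, -1.6]
force: [1.0, 1.3, 0.2]
gripper_width: 59.7
gripper_force: 0.0
```

Emit:
arm_command --motion '[{"offset": [0.0122,0.0414,0.0045],"spin": 0.055},{"offset": [0.0145,0.0407,0.0045],"spin": 0.055},{"offset": [0.0167,0.0397,0.0045],"spin": 0.056},{"offset": [0,0,0],"spin": 0},{"offset": [0,0,0],"spin": 0}]'

```text
time_s: 9.28
ee_pos: [537.6, -260.8, 219.8]
ee_rot: [-179.9, 0.1, -11.0]
force: [-0.4, -0.3, 0.1]
gripper_width: 60.3
gripper_force: 0.0
```

```bash
cat > tw.py <<'E'
from h import *
np.set_printoptions(precision=1,suppress=True)
s=env.state();print(np.array(s['ee_pos']),np.array(s['ee_rot']),s['time_s'])
im,d=env.grab_frame('wrist');cv2.imwrite('pics/w5.png',im)
for t in('grip','left_tip','right_tip','tail','rest'):
    for r in env.pinpoint('wrist',t)[:2]:print(t,round(r['score'],2),np.array(r['location']),wplane(r['location'],32,s))
B=im.astype(int);m=((B[...,0]-B[...,2]>60)).astype(np.uint8);k,lab,st,ce=cv2.connectedComponentsWithStats(m)
for i in range(1,k):
    if st[i,4]>60: print('blue',ce[i],st[i],wplane(ce[i],44,s),wplane(ce[i],32,s))
E
python3 tw.py
```

```text
[ 537.6 -260.8  219.8] [-179.9    0.1  -11. ] 9.275
grip 0.68 [287.3 194.1] [ 535.8 -262.8   32. ]
grip 0.66 [207.3 343. ] [ 350.8 -114.4   32. ]
left_tip 0.72 [268.  111.8] [ 627. -260.   32.]
right_tip 0.68 [307.8 111.5] [ 619.4 -300.8   32. ]
right_tip 0.5 [287.  193.2] [ 536.8 -262.7   32. ]
tail 0.79 [288.9 292.4] [ 414.  -241.3   32. ]
rest 0.85 [283.4 188.9] [ 542.3 -259.7   32. ]
blue [510.5 190.3] [488 143  72 118 367] [ 494.1 -539.4   44. ] [ 489.5 -548.9   32. ]
blue [271.4 193. ] [268 180   8  27 174] [ 543.1 -247.1   44. ] [ 540.3 -246.    32. ]
blue [301.9 192.4] [299 180   7  26 142] [ 537.6 -278.8   44. ] [ 534.7 -278.8   32. ]
```

View pics/w5.png

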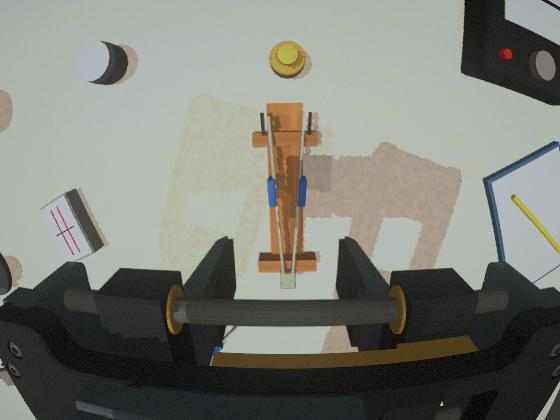

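The wrist view shows the tweezers on the rest: pads at (271,193) and (302,192), tips at (266,112) and (309,112), tail at (289,285), with the weight ahead at (288,58). Descending onto the pads.

Run:
```python
from h import *
plan([(539.5,-262.7,67,-10.6)],4)
```

```text
{'offset': [0.0006, 0.0003, 0.0384], 'spin': -0.002}
{'offset': [0.0005, 0.0003, 0.0384], 'spin': -0.002}
{'offset': [0.0006, 0.0003, 0.0384], 'spin': -0.002}
{'offset': [0.0006, 0.0003, 0.0383], 'spin': -0.002}
```

Emit:
arm_command --motion '[{"offset": [0.0006,0.0003,0.0384],"spin": -0.002},{"offset": [0.0005,0.0003,0.0384],"spin": -0.002},{"offset": [0.0006,0.0003,0.0384],"spin": -0.002},{"offset": [0.0006,0.0003,0.0383],"spin": -0.002},{"offset": [0,0,0],"spin": 0}]'

```text
time_s: 10.2
ee_pos: [537.5, -262.2, 64.2]
ee_rot: [-179.9, 0.4, -10.6]
force: [0.3, 0.9, 0.1]
gripper_width: 60.4
gripper_force: 0.0
```

Emit:
arm_command --motion '[{"offset": [0,0,0.015],"spin": 0},{"offset": [0,0,0.015],"spin": 0},{"offset": [0,0,0.01],"spin": 0},{"offset": [0,0,0],"spin": 0}]'

```text
time_s: 10.7
ee_pos: [539.0, -263.3, 25.9]
ee_rot: [-180.0, 0.1, -10.7]
force: [-0.0, -0.1, 0.3]
gripper_width: 59.7
gripper_force: 0.0
```

Emit:
arm_command --motion '[{"offset": [0,0,0],"spin": 0},{"offset": [0,0,0],"spin": 0},{"offset": [0,0,0],"spin": 0},{"offset": [0,0,0],"spin": 0},{"offset": [0,0,0],"spin": 0}]' --jaw 0.03 --newtons 15

```text
time_s: 11.32
ee_pos: [539.9, -263.7, 27.1]
ee_rot: [180.0, -0.1, -10.7]
force: [0.3, 0.1, 3.3]
gripper_width: 29.7
gripper_force: 4.9
```

Emit:
arm_command --motion '[{"offset": [0,0,-0.008],"spin": 0},{"offset": [0,0,-0.015],"spin": 0},{"offset": [0,0,-0.02],"spin": 0},{"offset": [0,0,-0.02],"spin": 0},{"offset": [0,0,-0.01],"spin": 0}]' --jaw 0.028

```text
time_s: 11.95
ee_pos: [540.0, -263.8, 101.5]
ee_rot: [180.0, -0.1, -10.7]
force: [0.1, -0.6, -0.9]
gripper_width: 28.0
gripper_force: 4.5
```

Emit:
arm_command --motion '[{"offset": [0,0,0],"spin": 0},{"offset": [0,0,0],"spin": 0},{"offset": [0,0,0],"spin": 0}]'

```text
time_s: 12.32
ee_pos: [539.0, -263.3, 98.8]
ee_rot: [-180.0, 0.1, -10.7]
force: [0.0, -0.1, -0.7]
gripper_width: 28.1
gripper_force: 4.5
```

```bash
python3 tw.py
python3 - <<'E'
from h import *
im,d=env.grab_frame('side');cv2.imwrite('pics/side6.png',im)
w=cv2.imread('pics/w5.png')
o=np.zeros((600,800,3),np.uint8);o[:300,:400]=cv2.resize(w[60:300,130:450],(400,300),interpolation=cv2.INTER_CUBIC)
o[:,400:]=cv2.resize(im[180:360,270:390],(400,600),interpolation=cv2.INTER_CUBIC);cv2.imwrite('pics/c6.png',o)
plan([(462,26,130,11.3)],9,start=(539.5,-262.7,100,-10.6))
E
```

```text
[ 539.  -263.3   98.8] [-180.     0.1  -10.7] 12.325
grip 0.63 [288.1 283.6] [ 495.7 -257.8   32. ]
grip 0.62 [430.  353.8] [ 384.8 -379.    32. ]
left_tip 0.64 [272.2 115. ] [ 623.1 -270.6   32. ]
left_tip 0.59 [ 20.7 257. ] [556.8   2.9  32. ]
right_tip 0.61 [304.8 115.2] [ 618.9 -292.3   32. ]
rest 0.71 [281.9 225. ] [ 544.6 -262.3   32. ]
rest 0.44 [287.3 284.9] [ 494.6 -256.9   32. ]
blue [550.3 240.8] [546 201  14  86 258] [ 485.4 -501.8   44. ] [ 477.6 -514.4   32. ]
blue [265.3 281.5] [258 265  16  34 489] [ 507.3 -242.7   44. ] [ 500.8 -240.6   32. ]
blue [306.  281.3] [299 265  16  34 498] [ 501.8 -272.3   44. ] [ 495.  -271.9   32. ]
blue [437.9 354. ] [429 351  19   6  72] [ 394.2 -382.2   44. ] [ 381.3 -388.    32. ]
{'offset': [-0.0144, -0.0299, -0.0033], 'spin': -0.042}
{'offset': [-0.0131, -0.0306, -0.0034], 'spin': -0.043}
{'offset': [-0.0117, -0.031, -0.0033], 'spin': -0.042}
{'offset': [-0.0105, -0.0315, -0.0033], 'spin': -0.043}
{'offset': [-0.0091, -0.032, -0.0034], 'spin': -0.042}
{'offset': [-0.0077, -0.0323, -0.0033], 'spin': -0.043}
{'offset': [-0.0064, -0.0326, -0.0033], 'spin': -0.042}
{'offset': [-0.0049, -0.0328, -0.0034], 'spin': -0.043}
{'offset': [-0.0036, -0.0331, -0.0033], 'spin': -0.042}
```

View pics/c6.png

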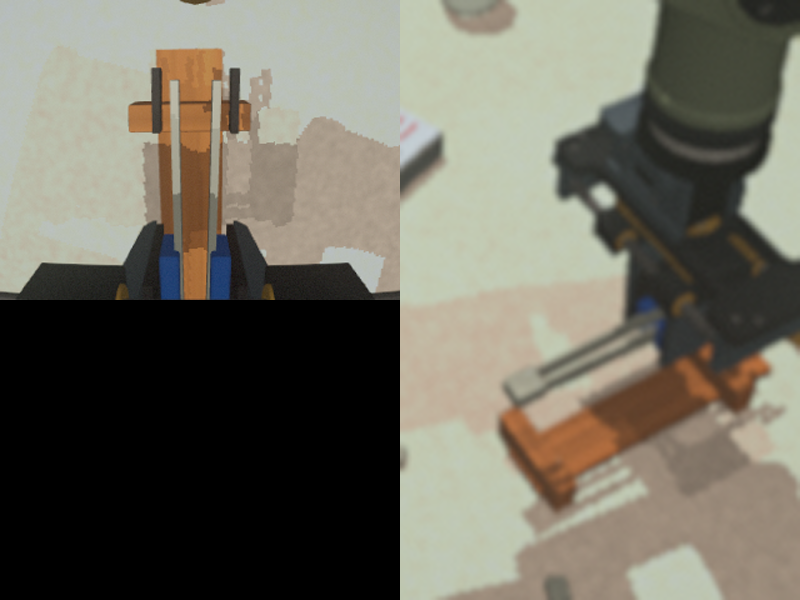

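The tweezers are lifted clear of the rest and held by the blue pads. Zooming on the tips, because black pieces show outside the grey bars.

Run:
```python
from h import *
w=cv2.imread('pics/w5.png');s=env.state()
c=w[95:305,240:340];cv2.imwrite('pics/c7.png',cv2.resize(c[:120],(600,600*120//100)[:2] if 0 else (500,600),interpolation=cv2.INTER_NEAREST))
for a in((272,115),(305,115)):print(wplane(a,103.8,s))
d=env.grab_frame('wrist')[1];np.set_printoptions(precision=0,suppress=True,linewidth=200)
for r in(120,130,150):print(r,d[r,250:326:2])
```

```text
[ 623.05402704 -273.61212566  103.8       ]
[ 620.25470995 -288.61892882  103.8       ]
120 [246. 142. 140. 140. 145. 241. 241. 240. 240. 241. 240. 241. 241. 241. 241. 240. 241. 239. 242. 239. 241. 240. 240. 239. 241. 240. 241. 240. 240. 245. 245. 246. 145. 141. 140. 141. 247. 245.]
130 [248. 143. 142. 141. 145. 242. 242. 243. 141. 142. 142. 144. 242. 242. 243. 244. 243. 242. 243. 243. 242. 242. 243. 243. 242. 142. 141. 141. 142. 249. 249. 248. 144. 142. 141. 142. 248. 248.]
150 [228. 145. 144. 145. 146. 227. 228. 228. 144. 144. 143. 144. 226. 228. 226. 228. 227. 226. 227. 227. 228. 226. 228. 227. 227. 144. 144. 144. 144. 227. 227. 227. 149. 143. 145. 144. 227. 228.]
```

View pics/c7.png

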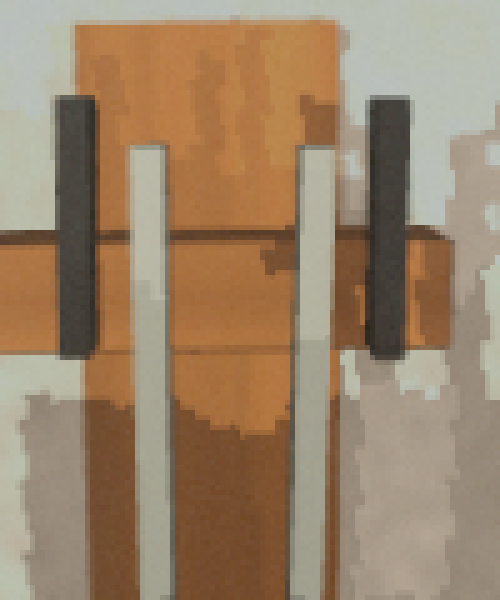

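Run:
```python
from h import *
np.set_printoptions(precision=1,suppress=True)
s=env.state()
im,d=env.grab_frame('wrist')
def gap(a,b,z,l):
    p,q=wplane(a,z,s),wplane(b,z,s);g=R.from_euler('z',10.7,degrees=True).as_matrix()
    c=np.array(s['ee_pos']);print(l,np.linalg.norm(p-q),(g@(p-c)),(g@(q-c)))
gap((258,270),(315,270),116,'pads outer')
gap((259.2,118),(313.8,118),109,'black inner')
gap((251.5,118),(322,118),109,'black outer')
gap((273,126),(300,126),109.8,'bar inner tip')
gap((266,126),(307,126),109.8,'bar outer tip')
gap((274,220),(299,220),109.8,'bar inner 220')
# leg profile from depth cloud along rows: points with depth close
H=np.array(env.camera_model('wrist')['hand_eye']);c=np.array(s['ee_pos']);g=R.from_euler('z',10.7,degrees=True).as_matrix()
for r in(118,135,160,180,200,230,260,290):
    o=[]
    for u in range(235,340):
        e,v=wray((u,r),s);zc=(R.from_euler('xyz',s['ee_rot'],degrees=True).as_matrix()@H[:3,:3])[:,2]
        P=e+v*d[r,u]/(v@zc)
        if P[2]>85:o.append((u,*(g@(P-c)).round(1)))
    o=np.array(o);k=np.split(o,np.nonzero(np.diff(o[:,0])>1)[0]+1)
    print(r,[(q[0,0],q[-1,0],'y',q[0,2],q[-1,2],'x',q[:,1].mean().round(0),'z',np.median(q[:,3])) for q in k])
```

```text
pads outer 27.63234359683527 [11.4 12.6 16.5] [ 11.4 -15.   16.5]
black inner 24.47073869324111 [82.8 11.1  9.5] [ 82.8 -13.4   9.5]
black outer 31.644373323518213 [82.8 14.6  9.5] [ 82.9 -17.1   9.5]
bar inner tip 12.048648842655341 [79.1  4.9 10.3] [79.1 -7.1 10.3]
bar outer tip 18.309207433609203 [79.1  8.  10.3] [ 79.1 -10.3  10.3]
bar inner 220 11.892509707401386 [35.   4.8 10.3] [35.  -7.1 10.3]
118 [(np.float64(251.0), np.float64(258.0), 'y', np.float64(14.8), np.float64(12.1), 'x', np.float64(83.0), 'z', np.float64(10.15)), (np.float64(313.0), np.float64(321.0), 'y', np.float64(-13.7), np.float64(-16.5), 'x', np.float64(83.0), 'z', np.float64(9.8))]
135 [(np.float64(241.0), np.float64(241.0), 'y', np.float64(-0.8), np.float64(-0.8), 'x', np.float64(84.0), 'z', np.float64(157.0)), (np.float64(251.0), np.float64(259.0), 'y', np.float64(14.8), np.float64(11.9), 'x', np.float64(75.0), 'z', np.float64(9.7)), (np.float64(266.0), np.float64(272.0), 'y', np.float64(-0.8), np.float64(5.4), 'x', np.float64(76.0), 'z', np.float64(11.2)), (np.float64(299.0), np.float64(306.0), 'y', np.fl
[... 1324 characters left out ...]
4(4.7), 'x', np.float64(30.0), 'z', np.float64(10.9)), (np.float64(296.0), np.float64(303.0), 'y', np.float64(-6.1), np.float64(-9.1), 'x', np.float64(30.0), 'z', np.float64(10.85))]
260 [(np.float64(235.0), np.float64(275.0), 'y', np.float64(23.3), np.float64(4.5), 'x', np.float64(17.0), 'z', np.float64(14.0)), (np.float64(296.0), np.float64(337.0), 'y', np.float64(-6.0), np.float64(-25.4), 'x', np.float64(16.0), 'z', np.float64(13.95))]
290 [(np.float64(235.0), np.float64(276.0), 'y', np.float64(19.4), np.float64(4.4), 'x', np.float64(8.0), 'z', np.float64(26.85)), (np.float64(295.0), np.float64(339.0), 'y', np.float64(-5.7), np.float64(-22.0), 'x', np.float64(8.0), 'z', np.float64(33.1))]
```

The black tips sit outside the bars. The bars are parallel at a 28 mm pad width, which the description gives as the 14 mm gap. Moving to the gauge.

Emit:
arm_command --motion '[{"offset": [-0.0144,-0.0299,-0.0033],"spin": -0.042},{"offset": [-0.0131,-0.0306,-0.0034],"spin": -0.043},{"offset": [-0.0117,-0.031,-0.0033],"spin": -0.042},{"offset": [-0.0105,-0.0315,-0.0033],"spin": -0.043},{"offset": [-0.0091,-0.032,-0.0034],"spin": -0.042}]'

```text
time_s: 13.4
ee_pos: [496.3, -102.1, 116.6]
ee_rot: [-180.0, -0.0, 1.5]
force: [0.6, 0.5, -0.2]
gripper_width: 28.1
gripper_force: 4.4
```

Emit:
arm_command --motion '[{"offset": [-0.0077,-0.0323,-0.0033],"spin": -0.043},{"offset": [-0.0064,-0.0326,-0.0033],"spin": -0.042},{"offset": [-0.0049,-0.0328,-0.0034],"spin": -0.043},{"offset": [-0.0036,-0.0331,-0.0033],"spin": -0.042},{"offset": [0,0,0],"spin": 0}]'

```text
time_s: 14.02
ee_pos: [461.9, 26.8, 130.0]
ee_rot: [-180.0, -0.0, 11.4]
force: [0.6, -0.7, -1.6]
gripper_width: 28.4
gripper_force: 4.4
```

Emit:
arm_command --motion '[{"offset": [0.0015,0,0.02],"spin": 0},{"offset": [0,0,0.02],"spin": 0},{"offset": [0,0,0.02],"spin": 0},{"offset": [0,0,0.01],"spin": 0},{"offset": [0,0,0],"spin": 0}]'

```text
time_s: 14.65
ee_pos: [463.6, 25.2, 59.2]
ee_rot: [-180.0, 0.1, 11.2]
force: [0.2, -0.4, -0.7]
gripper_width: 28.4
gripper_force: 4.4
```

```bash
cat > fin.py <<'E'
from h import *
np.set_printoptions(precision=1,suppress=True)
s=env.state();print(np.array(s['ee_pos']),np.array(s['ee_rot']),s['gripper_width'],s['gripper_force'],s['time_s'])
im,d=env.grab_frame('wrist');cv2.imwrite('pics/w8.png',im)
c=np.array(s['ee_pos']);g=R.from_euler('z',-s['ee_rot'][2],degrees=True).as_matrix()
for t in('left_tip','right_tip','marks'):
    for r in env.pinpoint('wrist',t)[:2]:
        z=30 if t=='marks' else c[2]+5
        print(t,round(r['score'],2),np.array(r['location']),g@(wplane(r['location'],z,s)-c))
E
python3 fin.py
python3 - <<'E'
from h import *
a=cv2.imread('pics/w8.png')[80:240,220:350];cv2.imwrite('pics/c8.png',cv2.resize(a,None,fx=3.7,fy=3.7,interpolation=cv2.INTER_NEAREST))
E
```

```text
[463.6  25.2  59.2] [-180.     0.1   11.2] 28.373274644776693 4.387348964810371 14.65
left_tip 0.88 [273.7 114.3] [84.1  4.9  5. ]
right_tip 0.67 [301.3 116.7] [83.  -7.9  5. ]
marks 0.98 [282.5 110.7] [ 86.2   1.1 -29.2]
```

View pics/c8.png

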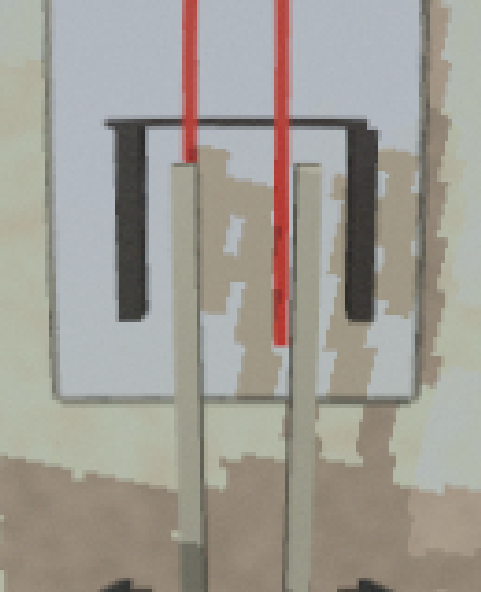

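The crop shows the tip ends at the black cross line and the bars shifted about 3 px right of the red lines. So I shift left 2.5 mm and ahead 1.5 mm, and lower 12 mm.

Emit:
arm_command --motion '[{"offset": [0.0008,-0.0013,0.004],"spin": 0},{"offset": [0.0007,-0.0012,0.004],"spin": 0},{"offset": [0,0,0.004],"spin": 0},{"offset": [0,0,0],"spin": 0},{"offset": [0,0,0],"spin": 0}]'

```text
time_s: 15.48
ee_pos: [464.7, 28.4, 47.6]
ee_rot: [-180.0, 0.0, 11.2]
force: [0.5, 0.4, -0.3]
gripper_width: 28.2
gripper_force: 4.4
```

```bash
python3 fin.py
python3 - <<'E'
from h import *
np.set_printoptions(precision=2,suppress=True)
s=env.state();im=cv2.imread('pics/w8.png');B=im.astype(float)
c=np.array(s['ee_pos']);g=R.from_euler('z',-s['ee_rot'][2],degrees=True).as_matrix()
d=env.grab_frame('wrist')[1]
# bar edges from depth steps per row; edges of near (depth<170) runs, within 258..312
def runs(r):
    m=(d[r]>0)&(d[r]<165);u=np.nonzero(m[240:335])[0]+240
    return [q for q in np.split(u,np.nonzero(np.diff(u)>1)[0]+1) if len(q)>4] if len(u) else []
O=[]
for r in range(128,245):
    k=[q for q in runs(r) if 262<q.mean()<312 and len(q)<12]
    if len(k)==2:
        l,q=k
        P=[g@(wplane((a,r),c[2]+11,s)-c) for a in(l[0]-.5,l[-1]+.5,q[0]-.5,q[-1]+.5)]
        O.append([P[0][0]]+[p[1] for p in P])
O=np.array(O);print(len(O),O[:,0].min(),O[:,0].max())
for j in range(1,5):
    f=np.polyfit(O[:,0],O[:,j],1);print(j,f,np.polyval(f,85),np.std(O[:,j]-np.polyval(f,O[:,0])))
# camera aim re-check
for n in('scene','side'):
    im,_=env.grab_frame(n);print(n,[(round(r['score'],2),r['location']) for r in env.pinpoint(n,'ball')[:3]])
E
```

```text
[464.7  28.4  47.6] [-180.     0.    11.2] 28.1622429441081 4.387295991182327 15.475
left_tip 0.7 [269.6 113.3] [84.6  6.7  5. ]
right_tip 0.55 [303.5 115.9] [83.4 -8.9  5. ]
marks 0.67 [287.3 115.2] [ 83.7  -1.5 -17.6]
114 22.60815144855546 77.94773346218025
1 [0.01 7.5 ] 8.517865056327548 0.17583705866297358
2 [0.01 4.12] 5.1278588849264635 0.15499998911868798
3 [-0.01 -5.27] -6.522465556239118 0.20334643348799364
4 [-0.02 -8.49] -10.11927564001487 0.142445503570603
scene [(0.96, [431.8, 250.3]), (0.78, [431.4, 378.5]), (0.75, [434.9, 209.6])]
side [(0.95, [177.3, 141.5]), (0.77, [226.6, 90.3]), (0.55, [135.7, 185.4])]
```

Emit:
arm_command --motion '[{"offset": [0,0,0],"spin": 0},{"offset": [0,0,0],"spin": 0},{"offset": [0,0,0],"spin": 0},{"offset": [0,0,0],"spin": 0},{"offset": [0,0,0],"spin": 0}]' --jaw 0.0276

```text
time_s: 16.55
ee_pos: [464.7, 28.4, 47.6]
ee_rot: [-180.0, -0.0, 11.2]
force: [0.7, -0.0, -0.9]
gripper_width: 27.8
gripper_force: 4.7
```

Emit:
arm_command --motion '[{"offset": [0,0,0],"spin": 0},{"offset": [0,0,0],"spin": 0},{"offset": [0,0,0],"spin": 0},{"offset": [0,0,0],"spin": 0},{"offset": [0,0,0],"spin": 0}]'

```text
time_s: 17.18
ee_pos: [464.8, 28.4, 47.6]
ee_rot: [-180.0, -0.0, 11.2]
force: [-0.2, -0.3, 0.3]
gripper_width: 28.0
gripper_force: 4.7
```

```bash
python3 fin.py; sed -i "s/546,/547,/;s/\[546/[547/" gm.py; python3 gm.py
```

```text
[464.8  28.4  47.6] [-180.    -0.    11.2] 27.96873794827107 4.728848487138748 17.175
left_tip 0.58 [272.7 114.5] [84.   5.3  5. ]
right_tip 0.98 [301.8 113.5] [84.5 -8.1  5. ]
right_tip 0.43 [290.2 114.5] [84.  -2.7  5. ]
marks 0.87 [289.  113.5] [ 84.6  -2.4 -17.6]
[464.77  28.38  47.64] [-180.     -0.     11.22]
0.71 [287.3 117.1] [546.15  42.98  30.  ]
819 [553.89  45.11] yaw 1.964716339006742 fit slope,off,half [0.06 0.51 5.93] mid 6.744262187509587 70.75016653087661
px 286.2478632478632 102.34554334554335
```

```bash
python3 -c "
from workcell import env
print(env.job_done())"
```

```text
the job is handed in; nothing more can be done
None
```

I handed the job in, with no verdict returned: by my last measurements the camera's aim misses the gauge's middle by about 8 mm (limit 30 mm). The tweezers are held about 20 mm above the face over the lines, at a tip gap of about 14 mm; I took that gap from the pad width and tip detections, since the black tips look about 24 mm apart.

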